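Put the bobbin case away in the third gap

TASK

Run a fingertip along the divider rack's brass front rail and count off its gaps from the end beside the hoop stand, touching the rail at the first, the second and the third gap in turn (filled gaps count too). Then push the bobbin case that lies loose in front of the rack along the marble into that third gap, fully home against the back board. It is only to be pushed: do not lift it or tip it over, and leave everything else where it is.

Things in the scene. Friction and masses are not known exactly. Their poses are not given: they have to be found in the camera images.
- rack: fixed walnut rack without floor, 308 mm wide: seven dividers 8 mm thick, 48 high, 70 deep, rounded in front, and a back board 42 high make six gaps 42 mm wide, open to the front, middles at y = 125, 75, 25, -25, -75, -125 mm; a brass rail runs along the top front. Origin: on the table, middle of the line of divider front ends; +x into the gaps (back board's inner face at 70 mm), y along the rack
- rail_a: middle 30 mm of the brass front rail over the gap at the rack's +y end; round bar of 8 mm diameter, fixed and rigid. Origin: on the bar's axis at the middle of that gap, 52 mm above the table (top of the bar 56 mm), 10 mm behind the divider front ends; y runs along the bar
- rail_b: middle 30 mm of the brass front rail over the rack's 2nd gap from the +y end; round bar of 8 mm diameter, fixed and rigid. Origin: on the bar's axis at the middle of that gap, 52 mm above the table (top of the bar 56 mm), 10 mm behind the divider front ends; y runs along the bar
- rail_c: middle 30 mm of the brass front rail over the rack's 3rd gap from the +y end; round bar of 8 mm diameter, fixed and rigid. Origin: on the bar's axis at the middle of that gap, 52 mm above the table (top of the bar 56 mm), 10 mm behind the divider front ends; y runs along the bar
- rail_d: middle 30 mm of the brass front rail over the rack's 4th gap from the +y end (3rd from the -y end); round bar of 8 mm diameter, fixed and rigid. Origin: on the bar's axis at the middle of that gap, 52 mm above the table (top of the bar 56 mm), 10 mm behind the divider front ends; y runs along the bar
- rail_e: middle 30 mm of the brass front rail over the rack's 5th gap from the +y end (2nd from the -y end); round bar of 8 mm diameter, fixed and rigid. Origin: on the bar's axis at the middle of that gap, 52 mm above the table (top of the bar 56 mm), 10 mm behind the divider front ends; y runs along the bar
- rail_f: middle 30 mm of the brass front rail over the gap at the rack's -y end; round bar of 8 mm diameter, fixed and rigid. Origin: on the bar's axis at the middle of that gap, 52 mm above the table (top of the bar 56 mm), 10 mm behind the divider front ends; y runs along the bar
- bobbin_case: the case to put away: closed hard plastic box 80 mm long (x), 32 wide, 32 high, 0.08 to 0.17 kg, dark grey with a clear lid over steel bobbins, loose on the marble in front of the rack, roughly lengthwise to the gaps. Slides freely; pushed high it tips. Home, its centre is 30 mm behind the divider front ends and 10 mm of it stand out. Either end first. Origin: centre of underside
- hoop_stand: walnut tabletop hoop stand beside one end of the rack: round base 132 mm across, post with brass turning knob on the robot's side, a wooden hoop 160 mm across on top, 265 mm high in all; fixed. It marks the end of the rack from which to count. Origin: centre of the base's underside
- magnifier: stainless magnifier on a short arm, base 110 mm across, 205 mm high, fixed; stands beside the other end of the rack. Origin: centre of the base's underside
- parked_case_1: a like bobbin case, 80 x 32 x 32 mm, loose, already home in the 2nd gap from the rack's +y end; stays there. Origin: centre of its underside
- parked_case_2: a like bobbin case, 80 x 32 x 32 mm, loose, already home in the gap at the rack's -y end; stays there. Origin: centre of its underside
- spool: wooden thread spool, loose, standing on the marble in front of the rack's other half, 34 mm across, 42 mm high. Origin: centre of its underside
- tumbler: empty glass tumbler, loose, 72 mm across, 95 mm high. Origin: centre of its underside
- dish: yellow ceramic dish, loose, 110 mm across, 32 mm high. Origin: centre of its underside
- scissors: steel embroidery scissors, loose, about 110 mm long and 6 mm thick, lying behind the rack. Origin: near the pivot, on the underside; x towards the points
There are look-alikes about, which are no part of the job. Leave any brown, red or turquoise look-alike of the bobbin_case alone.

How it is judged:
On the way, in this order (a step that is already met when the one before it is completed fails the run):
1. a fingertip touches the rail at the first gap from the hoop-stand end (((y of hoop_stand in the frame of rack above 0 m and contact force between the fingers and rail_a above 0.3 N) or (y of hoop_stand in the frame of rack below 0 m and contact force between the fingers and rail_f above 0.3 N))), for 0.05 s.
2. then at the second gap (((y of hoop_stand in the frame of rack above 0 m and contact force between the fingers and rail_b above 0.3 N) or (y of hoop_stand in the frame of rack below 0 m and contact force between the fingers and rail_e above 0.3 N))), for 0.05 s.
3. then at the third gap (((y of hoop_stand in the frame of rack above 0 m and contact force between the fingers and rail_c above 0.3 N) or (y of hoop_stand in the frame of rack below 0 m and contact force between the fingers and rail_d above 0.3 N))), for 0.05 s.
4. then the bobbin case is pushed home in the third gap (((y of hoop_stand in the frame of rack above 0 m and y of bobbin_case in the frame of rack between 0.017 and 0.033 m) or (y of hoop_stand in the frame of rack below 0 m and y of bobbin_case in the frame of rack between -0.033 and -0.017 m)) and x of bobbin_case in the frame of rack above 0.025 m and angle between the x axis of bobbin_case and the x axis of rack, either way round below 0.15 rad and angle between bobbin_case's own z axis and vertical below 0.1 rad and height (world z) of bobbin_case below 0.004 m), for 0.2 s.
At the end, for the whole second after the job is handed in: The bobbin case rests flat on the marble in the third gap from the hoop-stand end, within 8 mm of the gap's middle line and 0.15 rad of its direction, its inner end within 5 mm of the back board, at rest; the parked cases, spool, tumbler, dish and scissors are within 20 mm of where they stood (all of step 4 and linear speed of bobbin_case below 0.01 m/s and distance of each of parked_case_1, parked_case_2, spool, tumbler, dish, scissors from where it was at the start of the episode below 0.02 m); the robot touches nothing.
It fails at once if the bobbin case is lifted more than 8 mm off the marble (height (world z) of bobbin_case above 0.008 m).
It fails at once if the bobbin case is tipped by more than 0.6 rad (angle between bobbin_case's own z axis and vertical above 0.6 rad).
It fails at once if a parked case, the spool, tumbler, dish or scissors is moved more than 20 mm (distance of any of parked_case_1, parked_case_2, spool, tumbler, dish, scissors from where it was at the start of the episode above 0.02 m).
It also fails if it takes over 67 s, if anything falls off the work surface, if the arm or the gripper's body presses on something with over 40 N, if the wrist force passes 120 N, or if a joint passes its speed limit or range.

ROBOT

A 6-joint arm with a two-finger parallel gripper is mounted at the origin on the work surface. World frame = base frame: x ahead of the robot, y to its left, z up, the work surface at z = 0. Lengths are in m, angles in rad, forces in N, time in s.
With the tool pointing down it reaches from about 0.225 to 0.875 m from the base axis. Payload 3.4 kg.
Tool frame: the origin (TCP) lies on the centre line of the jaws, within the pads' length; the fingertips stand 17 mm ahead of it and the grasp point (between the pads) lies 2 mm behind it (manip.finger_overhang is the distance from the TCP to the fingertips, in m); y points along the fingers, x is the direction in which the jaws open and shut, and the axes are right-handed (so a half turn about y gives the same grasp; the last joint's range is limited). The gripper opens to 85 mm and grips with 20 to 120 N. Pads are 22 mm wide; open, the fingers measure 114 mm over their backs; the gripper's body (76 mm by 85 mm) begins 54 mm behind the grasp point. The pads swing forward as they close: fully open they stand 13 mm farther back than shut.
Start: joints at [1.182, 0.276, 1.505, -0, 1.361, -0.121], TCP at [0.152, 0.555, 0.248] pointing down, gripper open.
Joint ranges: [-2.89, 2.89], [-0.75, 2.08], [0.22, 2.7], [-1.18, 4.32], [0.11, 2.71], [-2.7, 2.7]. Speed limits (rad/s): [2.57, 2.57, 3.14, 3.14, 3.14, 3.14].

INTERFACE

Orientations are given as a unit quaternion [w, x, y, z].
In Python, from rig import manip gives the robot as it stands.
- The arm moves only by the tool arm_command, never from a script. Its argument "commands" is a list of rows, each a list of 3 entries, a list of its own where there are three numbers: the finger opening in cm, from 0 to 8.54, then the shift along the world's x, y, z in cm, then the turn about the world's z in rad. A call has 1 to 12 rows; each row shifts and turns the commanded pose from where the row before left it; what a row does not reach is not made up. A row lasts 1/10 s, in which the tool goes at most 50 mm and 8.59 degrees, less where a joint would pass 70% of its speed; a pose out of reach is approached as far as the arm can. A call with a gripper value outside its range is refused whole. The fingers move at their own pace and stop on an object; "grip_force" is the grip in N (left out, the last holds). Time passes only in rows, so rows that do not move let the fingers close. It gives the time, the measured TCP pose, the force and the opening at its end, in the units of the state.
- manip.get_state(): the state, without advancing time (a new reading comes with each control period).
- manip.get_image(name): name is "side" or "top"; returns a dict with "pixels" (420x560x3 uint8, red, green, blue), "range_z" (420x560 float32, m along the optical axis (not along the pixel's ray), 0 where there is no reading), "intrinsics" (3x3 intrinsics, pixels), "R" (3x3) and "t" (3): a world point X has camera coordinates R X + t. Camera axes: x right, y down, z forward; pixel columns grow to the right and rows downward; lengths in m; the calibration is good to about 2 mm. A picture is of the moment at which its call begins.
- manip.sign_off(): hands the job in, once; it reports no verdict.
The state is a dict: "clock": time; "qpos": joint angles; "qd": joint speeds; "effort": joint torques, N m; "position": TCP position; "ee_rot": TCP orientation; "contact_force": force on the tool from outside, world axes, zero at the start; "moment": the same for the moment, N m; "width": finger opening in m.
Only numpy, scipy, OpenCV 4.12 (cv2) and the standard library are available. Lean on these libraries where they do the work, as an engineer would, in place of code of your own. Each camera call takes 0.05 s, during which the arm holds its last target.

## Working session

There is one attempt and no reset: what is moved stays moved. The work goes in short steps, Python scripts to look and compute and a tool call to move; the robot and the scene stay as the last step left them, time stands still between calls to the robot, and variables do not carry over. Pictures are saved under pics/ and viewed, and the job is handed in when it is done.

Besides the shell and the picture viewer there is one more tool, called after "Call:" as name([rows], argument=value, ...), one row to a line, values as JSON. arm_command: Moves the arm, as the interface text tells. Its arguments: {"type":"object","properties":{"commands":{"type":"array"},"grip_force":{"type":"number"}},"required":["commands"]}

```bash
mkdir -p pics; ls
cat > h.py <<'E'
import numpy as np, cv2, pickle
from rig import manip
def snap(name,tag):
    d=manip.get_image(name); pickle.dump(d,open(f'pics/{tag}.pkl','wb'))
    cv2.imwrite(f'pics/{tag}.png',d['pixels'][:,:,::-1]); return d
def load(tag): return pickle.load(open(f'pics/{tag}.pkl','rb'))
def ray(d,u,v,z):
    K=np.array(d['intrinsics']);R=np.array(d['R']);t=np.array(d['t'])
    r=R.T@np.linalg.solve(K,[u,v,1]);c=-R.T@t
    return c+r*(z-c[2])/r[2]
def dep(d,u,v):
    K=np.array(d['intrinsics']);R=np.array(d['R']);t=np.array(d['t'])
    return R.T@(np.linalg.solve(K,[u,v,1])*d['range_z'][int(v),int(u)]-t)
def proj(d,X):
    p=np.array(d['intrinsics'])@(np.array(d['R'])@np.array(X)+d['t']); return p[:2]/p[2]
E
python3 - <<'E'
from h import *
for n in('top','side'):
    d=snap(n,n+'0'); print(n,-d['R'].T@d['t'])
print(manip.get_state())
E
```

```text
pics
top [0.35207386 0.00908045 1.21244342]
side [0.33272006 0.83451288 0.80007996]
{'clock': 0.1, 'qpos': array([ 1.18197264e+00,  2.76504187e-01,  1.50602611e+00,  1.35798066e-05,
        1.36069438e+00, -1.21014536e-01]), 'qd': array([-0.00188104, -0.00040667, -0.00347303,  0.0005099 ,  0.00190188,
        0.00033743]), 'effort': array([ 2.02727924e-04, -4.17704701e+01, -2.46401900e+01, -2.77894824e-04,
        5.89013318e-03, -7.28309402e-06]), 'position': array([0.15199203, 0.55407862, 0.24753411]), 'ee_rot': array([-0.56198901,  0.56256478,  0.42827068, -0.42927084]), 'contact_force': array([-0.05106663,  0.00986651,  0.28660684]), 'moment': array([-0.02773052, -0.03754441,  0.01015218]), 'width': 0.08525163843282821}
```

View pics/top0.png

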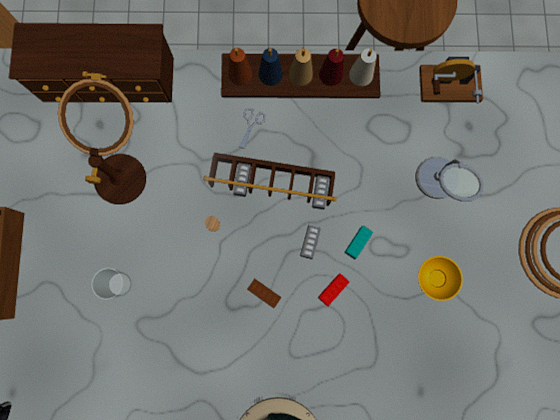

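View pics/side0.png

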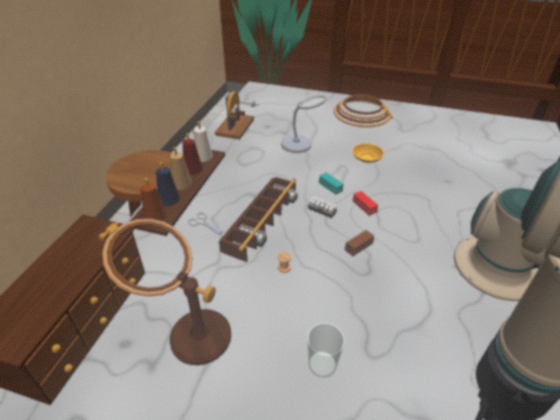

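The hoop stand (top view, 120,180) is on the left, the +y side, and the magnifier (440,178) is on the right. The rack lies between u 205 and 335. The grey case is at (311,241). I'll enlarge that area.

Run:
```python
from h import *
d=load('top0');im=d['pixels'][:,:,::-1]
cv2.imwrite('pics/c1.png',cv2.resize(im[140:270,195:345],None,fx=5.3,fy=4.6 if 0 else 4.6,interpolation=cv2.INTER_CUBIC) if 0 else cv2.resize(im[145:265,195:345],(750,600),interpolation=cv2.INTER_CUBIC))
for p in [(311,241),(240,185),(120,180),(212,224),(270,189),(320,192),(280,230)]: print(p,dep(d,*p).round(4))
print(d['intrinsics'],d['R'])
```

```text
(311, 241) [ 0.4763 -0.0811  0.0319]
(240, 185) [0.6118 0.0933 0.0529]
(120, 180) [0.6285 0.394  0.0328]
(212, 224) [0.517  0.1612 0.0398]
(270, 189) [0.6016 0.0196 0.0547]
(320, 192) [ 0.6    -0.1055  0.0275]
(280, 230) [ 0.508  -0.0055 -0.0039]
[[483.22615426   0.         279.836434  ]
 [  0.         483.22615426 205.06007027]
 [  0.           0.           1.        ]] [[-5.10784478e-04 -9.99932427e-01  1.16137671e-02]
 [-9.84011104e-01 -1.56590291e-03 -1.78100239e-01]
 [ 1.78106390e-01 -1.15190466e-02 -9.83943812e-01]]
```

View pics/c1.png

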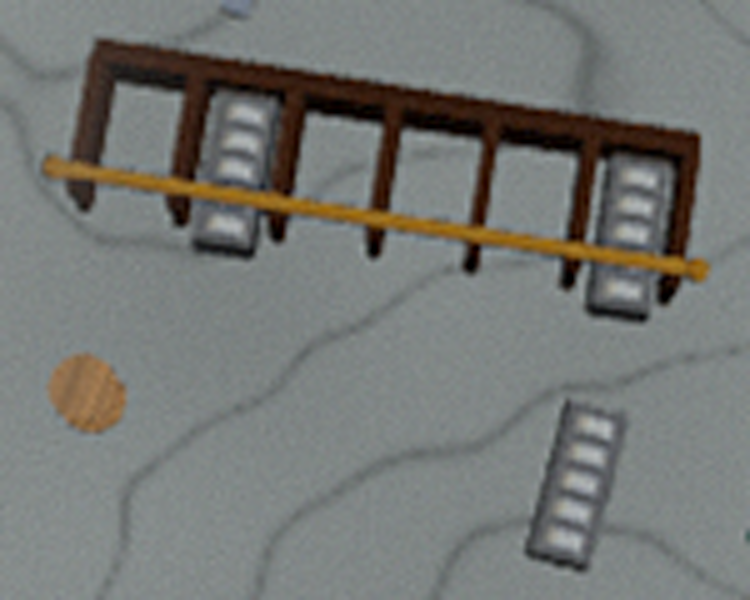

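```bash
cat >> h.py <<'E'
def cloud(d):
    K=np.array(d['intrinsics']);R=np.array(d['R']);t=np.array(d['t'])
    v,u=np.mgrid[:420,:560];z=d['range_z']
    P=np.stack([(u-K[0,2])/K[0,0]*z,(v-K[1,2])/K[1,1]*z,z],-1)-t
    P=P@R; P[z==0]=np.nan; return P
def rect(d,x0,x1,y0,y1,z0,z1):
    P=cloud(d);m=(P[...,0]>x0)&(P[...,0]<x1)&(P[...,1]>y0)&(P[...,1]<y1)&(P[...,2]>z0)&(P[...,2]<z1)
    Q=P[m]; (c,s,a)=cv2.minAreaRect((Q[:,:2]*1000).astype(np.float32)); return m.sum(),Q.mean(0).round(4),c,s,a
E
python3 - <<'E'
from h import *
d=load('top0')
g=lambda x,y,z: ray(d,195+x/5-.4,145+y/5-.4,z)
a=g(52,166,.052);b=g(700,268,.052);print('rail',a,b,np.linalg.norm(a-b),(a+b)/2)
ax=(a-b)[:2];print('yaw',np.arctan2(-ax[0],ax[1]))
for p in [(97,42),(698,135)]: print('board',g(*p,.042))
# divider tips tops z=.048 bottoms at table
for p in [(84,208),(181,222),(278,238),(374,255),(470,270),(568,287),(666,302)]: print('tip',g(*p,.0))
for p in [(570,402),(626,412),(586,568),(528,555)]: print('case',g(*p,.032))
n=np.array([(570,402),(626,412),(586,568),(528,555)]).mean(0);print(g(*n,.032))
print(rect(d,.42,.54,-.12,-.04,.026,.04))
print('spool',rect(d,.48,.56,.12,.2,.034,.05))
for b in [(.62,.70,-.16,.2)]:
  print('rack top',rect(d,.5,.75,-.2,.25,.047,.065), rect(d,.5,.75,-.2,.25,.037,.065))
E
```

```text
rail [0.63002045 0.17966559 0.052     ] [ 0.57942423 -0.13870507  0.052     ] 0.3223660215257836 [0.60472234 0.02048026 0.052     ]
yaw -0.1576043682256315
board [0.69628628 0.16034175 0.042     ]
board [ 0.64903767 -0.14038077  0.042     ]
tip [0.6204021  0.17033264 0.        ]
tip [0.61316182 0.12052203 0.        ]
tip [0.6048839  0.07075807 0.        ]
tip [0.59609519 0.02157637 0.        ]
tip [ 0.58836235 -0.02752988  0.        ]
tip [ 0.57960151 -0.0775831   0.        ]
tip [ 0.57189233 -0.12757557  0.        ]
case [ 0.51589088 -0.07564972  0.032     ]
case [ 0.51094855 -0.10322189  0.032     ]
case [ 0.43431471 -0.08254397  0.032     ]
case [ 0.44062176 -0.05432002  0.032     ]
[ 0.47522242 -0.07887688  0.032     ]
(np.int64(402), array([ 0.4754, -0.079 ,  0.0306]), (475.98931884765625, -79.29607391357422), (30.86729621887207, 79.2851333618164), 74.22074127197266)
spool (np.int64(150), array([0.5201, 0.164 , 0.0418]), (520.223388671875, 164.40548706054688), (33.41740798950195, 30.949853897094727), 45.49997329711914)
rack top (np.int64(849), array([0.6165, 0.0202, 0.0525]), (626.8626708984375, 24.714889526367188), (162.58187866210938, 324.9270324707031), 9.666163444519043) (np.int64(1765), array([0.6258, 0.0293, 0.0473]), (604.9629516601562, 20.939544677734375), (192.84994506835938, 324.7655334472656), 1.8279194831848145)
```

Run:
```python
from h import *
d=load('side0');im=d['pixels'][:,:,::-1]
cv2.imwrite('pics/c2.png',cv2.resize(im[165:285,210:360],(750,600),interpolation=cv2.INTER_CUBIC))
```

```text
(no output)
```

View pics/c2.png

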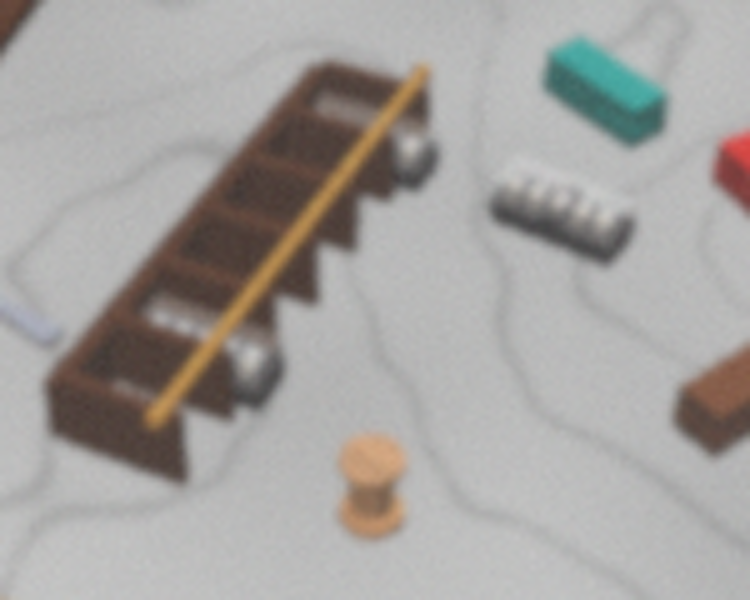

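Run:
```python
from h import *
from scipy.spatial.transform import Rotation as Ro
s=manip.get_state();q=s['ee_rot'];print(Ro.from_quat(np.r_[q[1:],q[0]]).as_matrix().round(3),manip.finger_overhang)
d=load('top0')
for n,p in dict(brown=(264,293),red=(334,290),turq=(358,242),dish=(440,278),tumb=(110,284)).items(): print(n,dep(d,*p).round(3))
d=load('side0')
g=lambda x,y,z: ray(d,210+x/5-.4,165+y/5-.4,z)
a=g(152,418,.052);b=g(424,70,.052);print(a,b,(a+b)/2,np.arctan2(-(a-b)[0],(a-b)[1]))
print(rect(d,.42,.54,-.12,-.04,.026,.04))
```

```text
[[ 0.265 -0.001 -0.964]
 [ 0.964 -0.002  0.265]
 [-0.002 -1.     0.   ]] 0.017
brown [0.351 0.033 0.03 ]
red [ 0.358 -0.135  0.033]
turq [ 0.474 -0.197  0.032]
dish [ 0.387 -0.401  0.008]
tumb [0.373 0.413 0.002]
[0.62978789 0.17764733 0.052     ] [ 0.57696346 -0.14164829  0.052     ] [0.60337567 0.01799952 0.052     ] -0.16395541100688188
(np.int64(209), array([ 0.4756, -0.0779,  0.0295]), (475.55572509765625, -79.00413513183594), (34.820438385009766, 79.50225067138672), 73.14314270019531)
```

Call:
arm_command([
  [0, [3.5, -3.0, 0], 0.108],
  [0, [3.5, -3.0, 0], 0],
  [0, [3.5, -3.0, 0], 0],
  [0, [3.5, -3.0, 0], 0],
  [0, [3.5, -3.0, 0], 0],
  [0, [3.5, -3.0, 0], 0],
  [0, [3.5, -3.0, 0], 0],
  [0, [3.5, -3.0, 0], 0],
  [0, [3.5, -3.0, 0], 0],
  [0, [3.5, -3.0, 0], 0],
  [0, [3.5, -3.0, 0], 0],
  [0, [0, 0, 0], 0],
], grip_force=30)

```text
clock: 1.3
position: [0.5415, 0.2205, 0.2474]
ee_rot: [-0.538, 0.541, 0.457, -0.457]
contact_force: [-0.4, -0.2, 0.2]
width: 0.0
```

Call:
arm_command([
  [0, [3.0, -2.8, 0], 0],
  [0, [3.0, -2.8, 0], 0],
  [0, [2.6, -2.6, 0], 0],
  [0, [0, 0, -4.5], 0],
  [0, [0, 0, -4.5], 0],
  [0, [0, 0, -4.0], 0],
  [0, [0, 0, -2.5], 0],
  [0, [0, 0, 0], 0],
  [0, [0, 0, 0], 0],
])

```text
clock: 2.2
position: [0.6231, 0.1429, 0.0934]
ee_rot: [0.538, -0.538, -0.458, 0.459]
contact_force: [0.2, -0.1, 0.2]
width: 0.0002
```

Run:
```python
from h import *
for n in('top','side'):
    d=snap(n,n+'1'); im=d['pixels'][:,:,::-1]
    c=im[100:260,150:350] if n=='top' else im[130:290,160:360]
    cv2.imwrite(f'pics/{n}1c.png',cv2.resize(c,(750,600)))
s=manip.get_state();print(s['position'],s['contact_force'])
```

```text
[0.62449481 0.14301295 0.09532811] [-0.70788013 -0.4042809   0.01940049]
```

View pics/side1c.png

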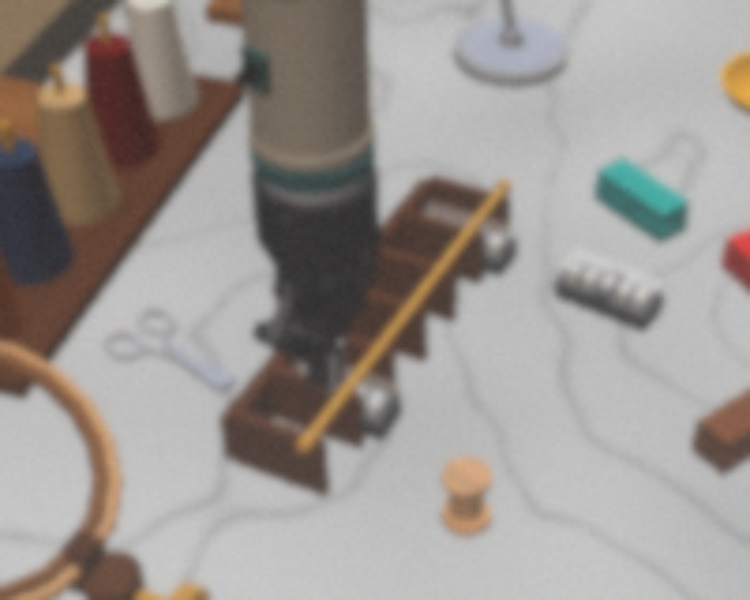

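View pics/top1c.png

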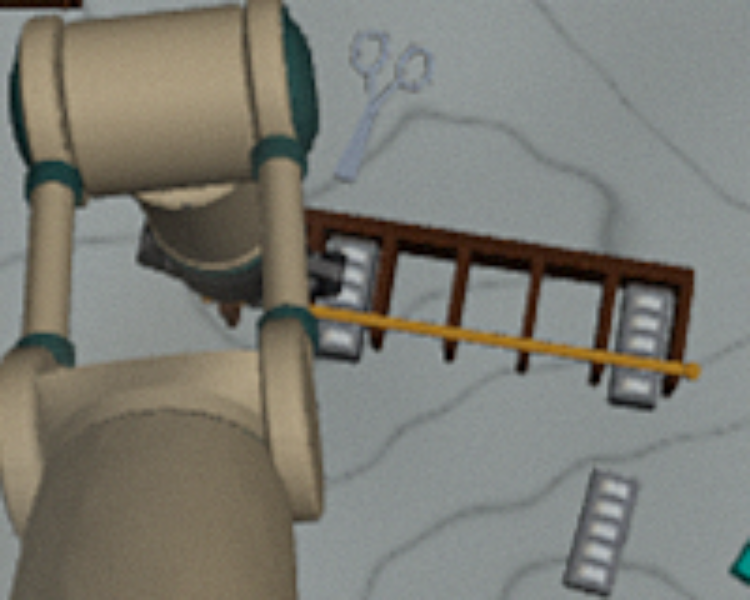

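Call:
arm_command([
  [0, [0, 0, -0.8], 0],
  [0, [0, 0, -0.5], 0],
  [0, [0, 0, -0.2], 0],
  [0, [0, 0, -0.1], 0],
  [0, [0, 0, -0.1], 0],
  [0, [0, 0, 0], 0],
  [0, [0, 0, 0], 0],
  [0, [0, 0, 0], 0],
])

```text
clock: 3.1
position: [0.6233, 0.1425, 0.0765]
ee_rot: [-0.538, 0.538, 0.459, -0.458]
contact_force: [-1.0, 0.2, -0.1]
width: -0.0004
```

Call:
arm_command([
  [0, [0, 0, -0.2], 0],
  [0, [0, 0, -0.1], 0],
  [0, [0, 0, -0.1], 0],
  [0, [0, 0, 0], 0],
  [0, [0, 0, 0], 0],
])

```text
clock: 3.6
position: [0.6231, 0.1425, 0.0729]
ee_rot: [-0.538, 0.538, 0.459, -0.458]
contact_force: [-1.2, -0.9, 5.2]
width: 0.0002
```

Call:
arm_command([
  [0, [0, 0, -0.05], 0],
  [0, [0, 0, 0], 0],
])

```text
clock: 3.8
position: [0.6232, 0.1425, 0.0729]
ee_rot: [-0.538, 0.538, 0.459, -0.458]
contact_force: [-2.4, -0.3, 8.0]
width: -0.0
```

Call:
arm_command([
  [0, [0, 0, 1.05], 0],
  [0, [-0.4, -2.5, 0], 0],
  [0, [-0.4, -2.4, 0], 0],
  [0, [0, 0, 0], 0],
  [0, [0, 0, 0], 0],
  [0, [0, 0, -0.5], 0],
  [0, [0, 0, -0.2], 0],
  [0, [0, 0, -0.2], 0],
  [0, [0, 0, -0.15], 0],
  [0, [0, 0, 0], 0],
  [0, [0, 0, 0], 0],
])

```text
clock: 4.9
position: [0.6151, 0.0943, 0.0729]
ee_rot: [0.538, -0.538, -0.459, 0.458]
contact_force: [-1.9, 0.1, 6.6]
width: -0.0
```

Both contacts read clearly. Next is the third gap.

Call:
arm_command([
  [0, [0, 0, 0], 0],
  [0, [0, 0, 1.05], 0],
  [0, [-0.4, -2.5, 0], 0],
  [0, [-0.4, -2.5, 0], 0],
  [0, [0, 0, 0], 0],
  [0, [0, 0, 0], 0],
  [0, [0, 0, -0.5], 0],
  [0, [0, 0, -0.2], 0],
  [0, [0, 0, -0.2], 0],
  [0, [0, 0, -0.15], 0],
  [0, [0, 0, 0], 0],
  [0, [0, 0, 0], 0],
])

```text
clock: 6.1
position: [0.6071, 0.0442, 0.0728]
ee_rot: [0.538, -0.538, -0.459, 0.458]
contact_force: [-2.2, 0.9, 7.4]
width: -0.0003
```

Call:
arm_command([
  [0, [0, 0, 0], 0],
  [0, [0, 0, 0], 0],
])

```text
clock: 6.3
position: [0.6071, 0.0443, 0.0729]
ee_rot: [0.538, -0.538, -0.459, 0.458]
contact_force: [-2.2, 1.2, 7.4]
width: 0.0001
```

Call:
arm_command([
  [0, [0, 0, 3.0], 0],
  [5.0, [-3.3, -3.1, 0], 0],
  [5.0, [-3.3, -3.1, 0], 0],
  [5.0, [-3.3, -3.1, 0], 0],
  [5.0, [-3.2, -3.0, 0], -0.114],
  [5.0, [0, 0, 0], 0],
  [5.0, [0, 0, 0], 0],
  [5.0, [0, 0, 0], 0],
])

```text
clock: 7.1
position: [0.4774, -0.0791, 0.1021]
ee_rot: [-0.563, 0.564, 0.428, -0.427]
contact_force: [-0.3, 0.2, 0.3]
width: 0.0498
```

Run:
```python
from h import *
for n in('top','side'):
    d=snap(n,n+'2'); im=d['pixels'][:,:,::-1]
    c=im[160:320,220:420] if n=='top' else im[130:290,240:440]
    cv2.imwrite(f'pics/{n}2c.png',cv2.resize(c,(750,600)))
s=manip.get_state();print(s['position'],s['contact_force'],s['width'])
```

```text
[ 0.47738875 -0.07882037  0.10188566] [ 0.07943858 -1.1189839  -0.47075519] 0.05012239628182895
```

View pics/side2c.png

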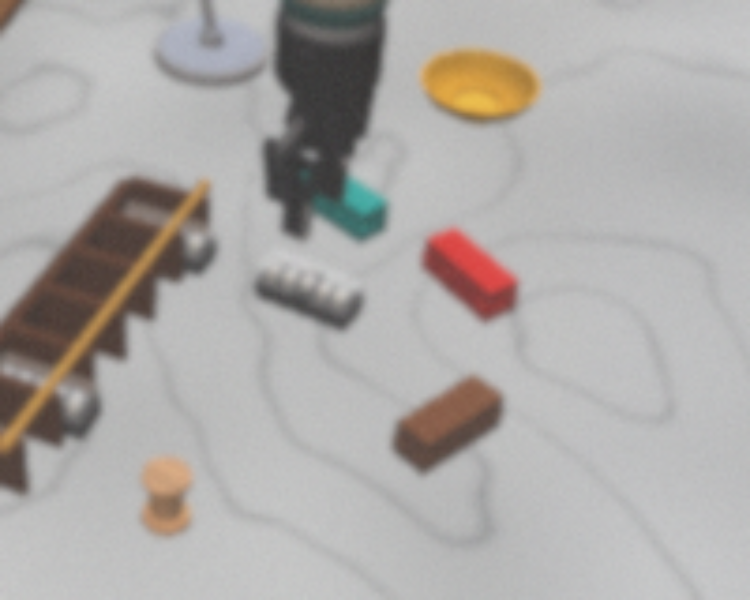

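View pics/top2c.png

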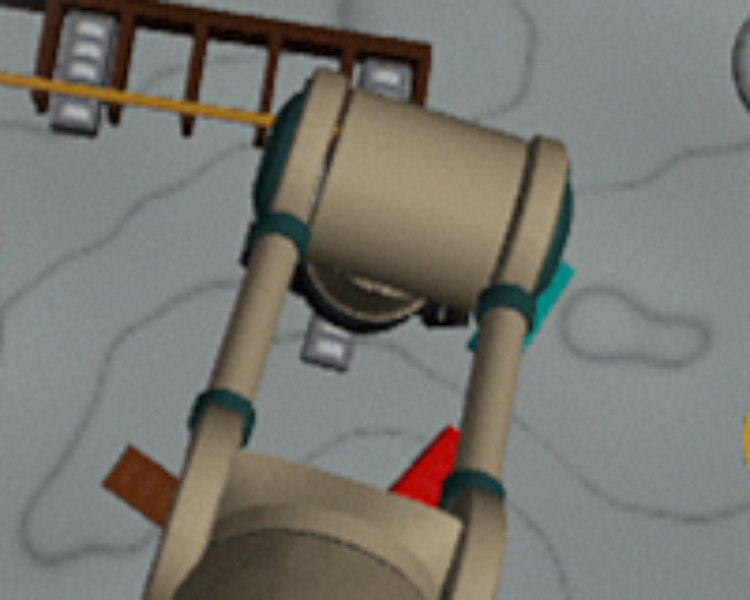

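Run:
```python
from h import *
d=load('side2')
p=np.array([.4774,-.079,.1019]);j=np.array([.27,.963,0])
for s in(1,-1):
  for z in (-.010,):
    print((proj(d,p+s*j*.032+[0,0,z])-[240,130])*3.75)
print((proj(d,[.476,-.079,.016])-[240,130])*3.75)
```

```text
[291.55701168 233.39840011]
[331.71529201 189.38128805]
[306.60814343 288.49766933]
```

Call:
arm_command([
  [5.0, [0, 0, -3.0], 0],
  [5.0, [0, 0, -2.0], 0],
  [5.0, [0, 0, -1.5], 0],
  [5.0, [0, 0, -1.0], 0],
  [5.0, [0, 0, -0.4], 0],
  [5.0, [0, 0, 0], 0],
  [5.0, [0, 0, 0], 0],
])

```text
clock: 7.9
position: [0.4768, -0.0795, 0.0233]
ee_rot: [-0.563, 0.564, 0.427, -0.427]
contact_force: [-0.1, 0.2, 0.2]
width: 0.0496
```

Call:
arm_command([
  [3.7, [0, 0, 0], 0],
  [3.7, [0, 0, 0], 0],
  [3.7, [0, 0, 0], 0],
  [3.7, [0.06, 0.4, 0], 0.02],
  [3.7, [0.12, 0.8, 0], 0.02],
  [3.7, [0.12, 0.8, 0], 0.02],
  [3.7, [0.12, 0.8, 0], 0.02],
  [3.7, [0.12, 0.8, 0], 0.02],
  [3.7, [0.12, 0.8, 0], 0.014],
])

```text
clock: 8.8
position: [0.4828, -0.0346, 0.0228]
ee_rot: [0.538, -0.538, -0.459, 0.459]
contact_force: [-0.6, -1.8, 2.2]
width: 0.0371
```

Call:
arm_command([
  [3.7, [0.12, 0.8, 0], 0],
  [3.7, [0.12, 0.8, 0], 0],
  [3.7, [0.12, 0.8, 0], 0],
  [3.7, [0.12, 0.8, 0], 0],
  [3.7, [0.12, 0.8, 0], 0],
  [3.7, [0.12, 0.8, 0], 0],
  [3.7, [0.12, 0.8, 0], 0],
  [3.7, [0.12, 0.8, 0], 0],
  [3.7, [0.12, 0.8, 0], 0],
  [3.7, [0.12, 0.8, 0], 0],
  [3.7, [0.12, 0.8, 0], 0],
  [3.7, [0.12, 0.8, 0], 0],
])

```text
clock: 10.0
position: [0.4972, 0.0612, 0.0228]
ee_rot: [0.538, -0.538, -0.458, 0.459]
contact_force: [-0.4, -2.4, 1.3]
width: 0.0373
```

Call:
arm_command([
  [3.7, [0.05, 0.4, 0], 0],
  [3.7, [0, 0, 0], 0],
  [3.7, [0, 0, 0], 0],
])

```text
clock: 10.3
position: [0.4974, 0.0649, 0.0226]
ee_rot: [0.539, -0.538, -0.458, 0.458]
contact_force: [-0.0, 0.1, 0.8]
width: 0.0367
```

Run:
```python
from h import *
for n in('top','side'):
    d=snap(n,n+'3'); im=d['pixels'][:,:,::-1]
    c=im[140:300,180:380] if n=='top' else im[130:290,200:400]
    cv2.imwrite(f'pics/{n}3c.png',cv2.resize(c,(750,600)))
s=manip.get_state();print(s['position'],s['contact_force'],s['width'])
```

```text
[0.49748748 0.06455842 0.02265624] [-0.6379583  -0.15803541 -0.59577079] 0.036954326635103
```

View pics/side3c.png

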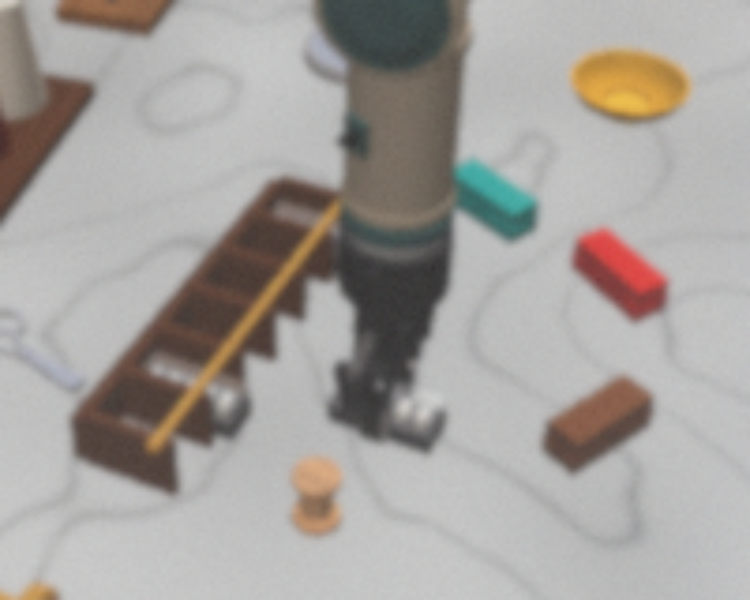

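Call:
arm_command([
  [4.4, [0, 0, 0], 0],
  [4.4, [0, 0, 0], 0],
  [4.4, [0, 0, 3.0], 0],
  [4.4, [0, 0, 3.0], 0],
  [4.4, [0, 0, 1.5], 0],
  [0.4, [-4.5, 0.7, 0], 0],
  [0.4, [-4.5, 0.7, 0], 0],
  [0.4, [-4.5, 0.7, 0], 0],
  [0.4, [-4.5, 0.7, 4], 0],
  [0.4, [0, 0, 0], 0],
  [0.4, [0, 0, 0], 0],
])

```text
clock: 11.5
position: [0.3259, 0.0914, 0.1318]
ee_rot: [-0.537, 0.539, 0.46, -0.457]
contact_force: [1.2, 0.1, 0.0]
width: 0.0039
```

Run:
```python
from h import *
for n in('top','side'):
    d=snap(n,n+'4'); im=d['pixels'][:,:,::-1]
    c=im[140:300,180:380] if n=='top' else im[130:290,200:400]
    cv2.imwrite(f'pics/{n}4c.png',cv2.resize(c,(750,600)))
    print(rect(d,.42,.57,.02,.11,.024,.04))
s=manip.get_state();print(s['position'],s['contact_force'],s['width'])
```

```text
(np.int64(403), array([0.4968, 0.0647, 0.0308]), (497.1341247558594, 64.87150573730469), (31.124021530151367, 78.54875183105469), 80.88385772705078)
(np.int64(279), array([0.4965, 0.0666, 0.0293]), (497.757568359375, 64.60124206542969), (33.16619110107422, 79.46697235107422), 80.84680938720703)
[0.32669996 0.09120853 0.13092495] [ 0.05946055 -0.48051023  0.81484462] 0.0037094453020416482
```

View pics/top4c.png

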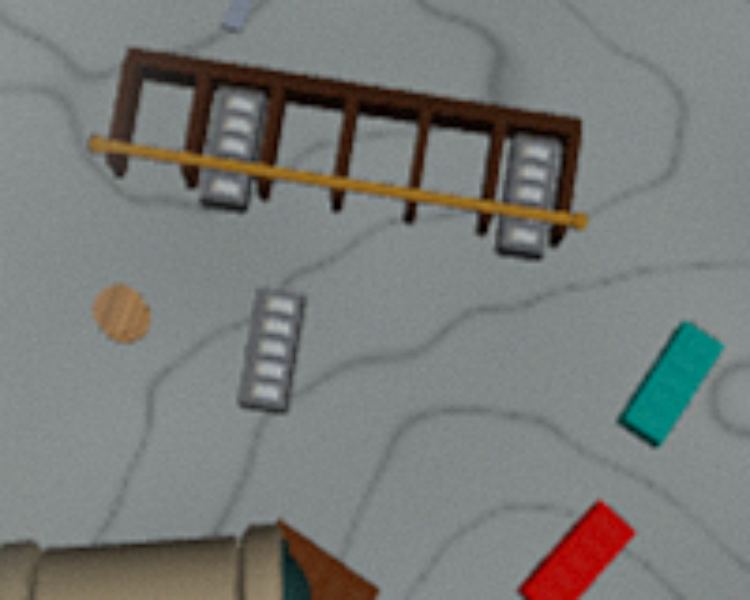

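View pics/side4c.png

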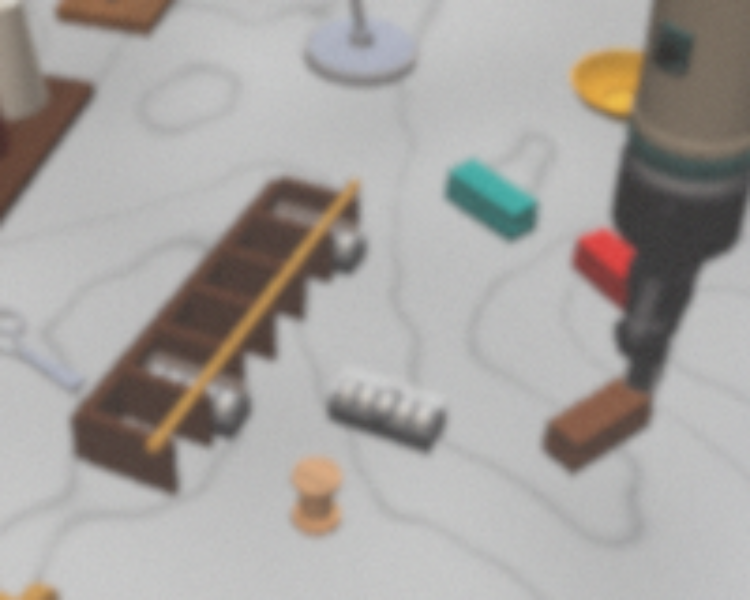

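Run:
```python
from h import *
a=-.160
X=np.array([np.cos(a),np.sin(a)]);Y=np.array([-np.sin(a),np.cos(a)])
for t in('top4','side4'):
  d=load(t);P=cloud(d)[...,:3].reshape(-1,3)
  P=P[~np.isnan(P).any(1)]
  O=np.array([.5945,.0208])
  q=(P[:,:2]-O);r=np.c_[q@X,q@Y,P[:,2]]
  def st(n,x0,x1,y0,y1,z0,z1):
    m=r[(r[:,0]>x0)&(r[:,0]<x1)&(r[:,1]>y0)&(r[:,1]<y1)&(r[:,2]>z0)&(r[:,2]<z1)]
    print(t,n,len(m),m.mean(0).round(4),np.percentile(m[:,:2],[2,98],0).round(4).tolist()) if len(m) else print(n,0)
  st('case',-.17,-.03,0,.06,.027,.04)
  st('pk1',-.012,.004,.05,.1,.027,.036); st('pk1b',.02,.06,.05,.1,.027,.036)
  st('pk2',-.012,.004,-.15,-.1,.027,.036); st('pk2b',.02,.06,-.15,-.1,.027,.036)
  for k in(0,50): st('div%d'%k,.025,.06,k-.012 if 0 else k/1000-.012,k/1000+.012,.042,.06)
  for k in range(-150,151,50): st('div%d'%k,.025,.06,k/1000-.015,k/1000+.015,.044,.06)
  st('rail',0,.03,-.2,.2,.05,.07)
```

```text
top4 case 382 [-0.1032  0.0278  0.0311] [[-0.1406, 0.0129], [-0.0659, 0.0427]]
top4 pk1 71 [-0.0037  0.0763  0.0311] [[-0.0115, 0.062], [0.0035, 0.0923]]
top4 pk1b 192 [0.0403 0.0775 0.031 ] [[0.0207, 0.0621], [0.0592, 0.0979]]
top4 pk2 76 [-0.0041 -0.1251  0.0312] [[-0.0114, -0.1421], [0.0036, -0.1102]]
top4 pk2b 188 [ 0.0399 -0.125   0.0311] [[0.0209, -0.1438], [0.0589, -0.1098]]
top4 div0 48 [0.0419 0.0019 0.0471] [[0.0254, -0.002], [0.0583, 0.006]]
top4 div50 48 [0.0421 0.0518 0.0481] [[0.0256, 0.048], [0.0577, 0.0558]]
top4 div-150 42 [ 0.0423 -0.1479  0.0477] [[0.0276, -0.1515], [0.0582, -0.1437]]
top4 div-100 42 [ 0.0425 -0.0978  0.0481] [[0.0272, -0.1016], [0.0587, -0.094]]
top4 div-50 41 [ 0.043  -0.048   0.0478] [[0.0262, -0.0518], [0.0595, -0.0442]]
top4 div0 44 [0.0415 0.0022 0.0475] [[0.0259, -0.0019], [0.0583, 0.006]]
top4 div50 47 [0.042  0.0519 0.0482] [[0.0256, 0.048], [0.0577, 0.0558]]
top4 div100 40 [0.0425 0.1016 0.0485] [[0.0272, 0.0978], [0.0591, 0.1057]]
top4 div150 45 [0.0421 0.1515 0.0486] [[0.0253, 0.148], [0.0582, 0.1557]]
top4 rail 471 [0.0083 0.0007 0.055
[... 499 characters left out ...]
67]]
side4 div50 44 [0.0433 0.0524 0.0462] [[0.0264, 0.0467], [0.059, 0.0571]]
side4 div-150 23 [ 0.0442 -0.148   0.0464] [[0.0284, -0.1527], [0.0592, -0.1425]]
side4 div-100 26 [ 0.0413 -0.0975  0.0465] [[0.0265, -0.1041], [0.0566, -0.0915]]
side4 div-50 29 [ 0.0428 -0.0481  0.0463] [[0.027, -0.0545], [0.0585, -0.0423]]
side4 div0 34 [0.043  0.0018 0.0467] [[0.0254, -0.0044], [0.0593, 0.0067]]
side4 div50 36 [0.0431 0.052  0.0469] [[0.0262, 0.0464], [0.0591, 0.0566]]
side4 div100 33 [0.0416 0.1017 0.0466] [[0.0258, 0.0961], [0.0583, 0.1066]]
side4 div150 41 [0.0434 0.1514 0.0463] [[0.0268, 0.1462], [0.0592, 0.1556]]
side4 rail 259 [0.0075 0.0199 0.0538] [[0.0038, -0.1553], [0.0122, 0.1636]]
```

Call:
arm_command([
  [0.4, [3.5, -0.55, 0], 0],
  [0.4, [3.5, -0.55, 0], 0],
  [0.4, [3.6, -0.55, 0], 0],
  [0.4, [0, 0, -4.0], 0],
  [0.4, [0, 0, -3.0], 0],
  [0.4, [0, 0, -2.5], 0],
  [0.4, [0, 0, -1.1], 0],
  [0.4, [0, 0, 0], 0],
  [0.4, [0, 0, 0], 0],
])

```text
clock: 12.5
position: [0.4322, 0.0745, 0.024]
ee_rot: [0.539, -0.538, -0.458, 0.459]
contact_force: [-0.2, -0.7, 0.0]
width: 0.0041
```

Now I'll push along the gap direction in steps of about 0.8 cm, 9.6 cm in all, then look.

Call:
arm_command([
  [0.4, [0.6, -0.1, 0], 0],
  [0.4, [0.6, -0.1, 0], 0],
  [0.4, [0.8, -0.13, 0], 0],
  [0.4, [0.8, -0.13, 0], 0],
  [0.4, [0.8, -0.13, 0], 0],
  [0.4, [0.8, -0.13, 0], 0],
  [0.4, [0.8, -0.13, 0], 0],
  [0.4, [0.8, -0.13, 0], 0],
  [0.4, [0.5, -0.08, 0], 0],
  [0.4, [0, 0, 0], 0],
  [0.4, [0, 0, 0], 0],
])

```text
clock: 13.6
position: [0.497, 0.0641, 0.0248]
ee_rot: [-0.538, 0.539, 0.459, -0.458]
contact_force: [-0.4, -0.1, 0.4]
width: 0.0036
```

Run:
```python
from h import *
for n in('top','side'):
    d=snap(n,n+'5'); im=d['pixels'][:,:,::-1]
    c=im[140:300,180:380] if n=='top' else im[150:250,210:335]
    cv2.imwrite(f'pics/{n}5c.png',cv2.resize(c,(750,600)))
s=manip.get_state();print(s['position'],s['contact_force'],s['width'])
```

```text
[0.49651609 0.06420481 0.02479354] [-0.39535091  0.07472814 -0.46914098] 0.004054512212096498
```

View pics/side5c.png

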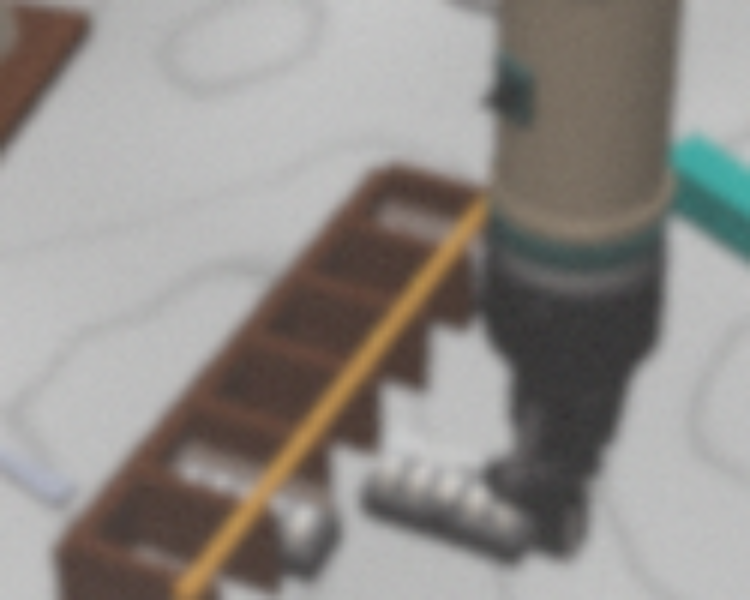

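View pics/top5c.png

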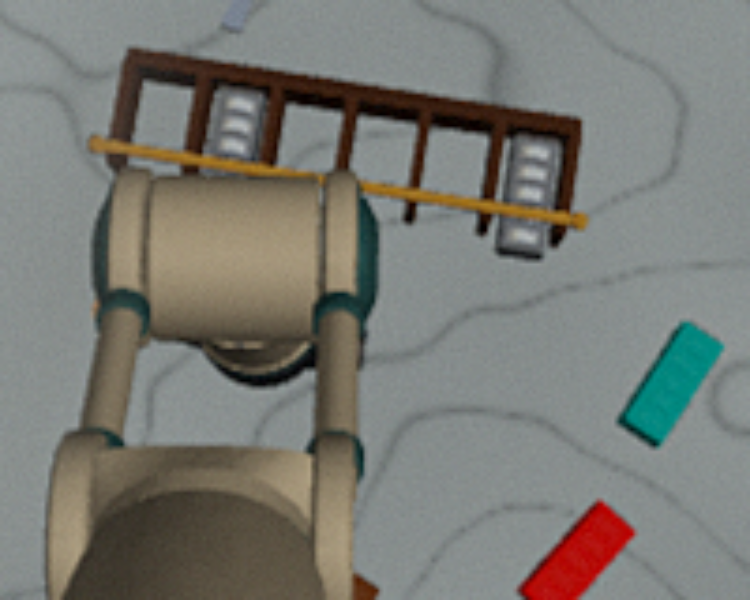

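```bash
cat >> h.py <<'E'
def incase(t,x0,x1):
  a=-.16;X=np.array([np.cos(a),np.sin(a)]);Y=np.array([-np.sin(a),np.cos(a)])
  P=cloud(load(t)).reshape(-1,3);P=P[~np.isnan(P).any(1)];q=P[:,:2]-[.5945,.0208]
  r=np.c_[q@X,q@Y-.002,P[:,2]]
  for lo in np.arange(x0,x1,.01):
    m=r[(r[:,0]>lo)&(r[:,0]<lo+.01)&(abs(r[:,1]-.025)<.022)&(r[:,2]>.027)&(r[:,2]<.036)]
    if len(m)>4: print(t,round(lo,3),len(m),m.mean(0).round(4),m[:,1].min().round(4),m[:,1].max().round(4))
E
python3 -c "
from h import *
incase('side4',-.15,-.06);incase('side5',-.11,.02)"
```

```text
side4 -0.15 9 [-0.141   0.024   0.0302] 0.0111 0.0381
side4 -0.14 31 [-0.1349  0.0272  0.0294] 0.0092 0.0421
side4 -0.13 32 [-0.125   0.0265  0.0297] 0.0115 0.04
side4 -0.12 32 [-0.1145  0.0256  0.0304] 0.0118 0.042
side4 -0.11 30 [-0.1048  0.0274  0.0299] 0.0119 0.0419
side4 -0.1 31 [-0.0952  0.0269  0.0296] 0.0098 0.0424
side4 -0.09 32 [-0.085   0.0267  0.0299] 0.0112 0.041
side4 -0.08 30 [-0.075   0.027   0.0296] 0.0126 0.0405
side4 -0.07 20 [-0.0666  0.0273  0.0292] 0.0123 0.0408
side5 -0.11 9 [-0.1047  0.0406  0.0305] 0.0382 0.0434
side5 -0.09 10 [-0.0854  0.0392  0.0292] 0.0367 0.0421
side5 -0.08 8 [-0.0745  0.0369  0.0294] 0.0315 0.0405
side5 -0.07 15 [-0.0644  0.0326  0.0298] 0.0207 0.0416
side5 -0.06 32 [-0.055   0.0259  0.0298] 0.0102 0.042
side5 -0.05 28 [-0.0453  0.0259  0.0298] 0.0093 0.0411
side5 -0.04 29 [-0.0358  0.0271  0.0301] 0.0102 0.0424
side5 -0.03 30 [-0.0256  0.0263  0.0294] 0.0099 0.0408
side5 -0.02 28 [-0.0158  0.0258  0.0296] 0.0081 0.0402
```

Call:
arm_command([
  [0.4, [0.6, -0.1, 0], 0],
  [0.4, [0.8, -0.13, 0], 0],
  [0.4, [0.8, -0.13, 0], 0],
  [0.4, [0.8, -0.13, 0], 0],
  [0.4, [0.8, -0.13, 0], 0],
  [0.4, [0.8, -0.13, 0], 0],
  [0.4, [0.8, -0.13, 0], 0],
  [0.4, [0.8, -0.13, 0], 0],
  [0.4, [0.6, -0.1, 0], 0],
  [0.4, [0.4, -0.06, 0], 0],
  [0.4, [0, 0, 0], 0],
  [0.4, [0, 0, 0], 0],
])

```text
clock: 14.9
position: [0.5689, 0.0525, 0.0248]
ee_rot: [-0.538, 0.538, 0.459, -0.458]
contact_force: [0.5, 0.2, 0.8]
width: 0.0038
```

Call:
arm_command([
  [0.4, [0.3, -0.05, 0], 0],
  [0.4, [0.2, -0.03, 0], 0],
  [0.4, [0.2, -0.03, 0], 0],
  [0.4, [0, 0, 0], 0],
  [0.4, [0, 0, 0], 0],
])

```text
clock: 15.4
position: [0.5759, 0.0514, 0.0249]
ee_rot: [-0.538, 0.538, 0.459, -0.458]
contact_force: [0.5, -0.1, 0.1]
width: 0.0036
```

Call:
arm_command([
  [0.4, [0.2, -0.03, 0], 0],
  [0.4, [0.1, -0.02, 0], 0],
  [0.4, [0.1, -0.02, 0], 0],
  [0.4, [0, 0, 0], 0],
  [0.4, [0, 0, 0], 0],
])

```text
clock: 15.9
position: [0.5765, 0.0512, 0.0246]
ee_rot: [0.54, -0.537, -0.457, 0.46]
contact_force: [-6.1, 1.8, 4.7]
width: 0.0041
```

Run:
```python
from h import *
for n in('top','side'):
    d=snap(n,n+'6'); im=d['pixels'][:,:,::-1]
    c=im[140:300,180:380] if n=='top' else im[150:250,210:335]
    cv2.imwrite(f'pics/{n}6c.png',cv2.resize(c,(750,600)))
incase('side6',-.03,.09);incase('top6',-.03,.09)
```

```text
side6 -0.03 10 [-0.0267  0.0388  0.0309] 0.036 0.041
side6 -0.02 6 [-0.0157  0.0393  0.031 ] 0.0362 0.042
side6 -0.01 9 [-0.0051  0.0383  0.0288] 0.0343 0.0417
side6 0.02 5 [0.0281 0.0201 0.0306] 0.0115 0.0254
side6 0.03 19 [0.0354 0.0166 0.0302] 0.0032 0.0283
side6 0.04 19 [0.045  0.0152 0.03  ] 0.0034 0.0261
side6 0.05 20 [0.0555 0.0175 0.0305] 0.0034 0.028
side6 0.06 22 [0.0666 0.0176 0.0306] 0.0038 0.0321
```

View pics/side6c.png

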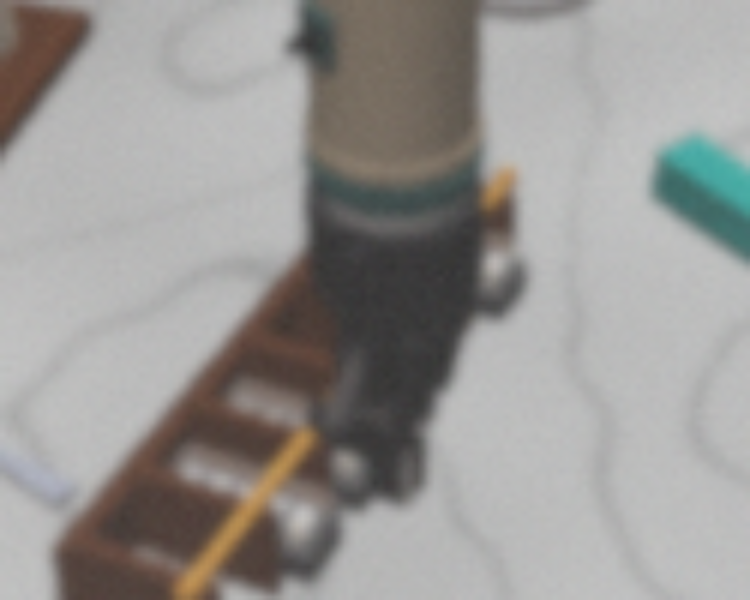

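Call:
arm_command([
  [0.4, [-0.6, 0.1, 0], 0],
  [0.4, [-3, 0.5, 0], 0],
  [0.4, [-4, 0.6, 0], 0],
  [0.4, [-4, 0.6, 3], 0],
  [0.4, [-4, 0.6, 3], 0],
  [0.4, [0, 0, 0], 0],
  [0.4, [0, 0, 0], 0],
])

```text
clock: 16.7
position: [0.4252, 0.0747, 0.0855]
ee_rot: [-0.537, 0.539, 0.46, -0.457]
contact_force: [0.6, 0.2, -0.7]
width: 0.0042
```

Run:
```python
from h import *
for n in('top','side'):
    d=snap(n,n+'7'); im=d['pixels'][:,:,::-1]
    c=im[140:260,200:350] if n=='top' else im[150:250,210:335]
    cv2.imwrite(f'pics/{n}7c.png',cv2.resize(c,(750,600)))
incase('side7',-.03,.09);incase('top7',-.03,.09)
a=-.16;X=np.array([np.cos(a),np.sin(a)]);Y=np.array([-np.sin(a),np.cos(a)])
P=cloud(load('top7')).reshape(-1,3);P=P[~np.isnan(P).any(1)];q=P[:,:2]-[.5945,.0208]
r=np.c_[q@X,q@Y-.002,P[:,2]]
for y in(.075,.025,-.125):
  m=r[(abs(r[:,1]-y)<.012)&(r[:,2]>.027)&(r[:,2]<.036)&(r[:,0]<.08)&(r[:,0]>-.04)]; print(y,m[:,0].min(),np.sort(m[:,0])[:8].round(4))
```

```text
side7 -0.02 7 [-0.0108  0.0278  0.0293] 0.0183 0.042
side7 -0.01 32 [-0.0045  0.0265  0.03  ] 0.0032 0.0404
side7 0.0 25 [0.0051 0.0215 0.03  ] 0.0032 0.039
side7 0.01 9 [0.0132 0.0175 0.0297] 0.0039 0.0273
side7 0.02 10 [0.027  0.0146 0.03  ] 0.0044 0.0267
side7 0.03 18 [0.0347 0.0153 0.0304] 0.0033 0.0286
side7 0.04 20 [0.0446 0.0165 0.0295] 0.0034 0.0287
side7 0.05 20 [0.0549 0.0165 0.0304] 0.0033 0.028
side7 0.06 25 [0.0661 0.0168 0.0308] 0.0046 0.0318
top7 -0.02 9 [-0.0113  0.0251  0.0307] 0.0128 0.0351
top7 -0.01 51 [-0.0051  0.0259  0.0314] 0.0105 0.0411
top7 0.0 38 [0.0048 0.0265 0.03  ] 0.0105 0.046
top7 0.01 12 [0.0183 0.026  0.0305] 0.0125 0.0407
top7 0.02 47 [0.0245 0.0254 0.0309] 0.0106 0.0412
top7 0.03 49 [0.0348 0.026  0.0307] 0.0106 0.046
top7 0.04 48 [0.0452 0.0262 0.0308] 0.0102 0.0458
top7 0.05 45 [0.0549 0.026  0.0316] 0.0109 0.0459
top7 0.06 43 [0.0649 0.0263 0.0313] 0.0056 0.046
0.075 -0.012648518223504126 [-0.0126 -0.0123 -0.0121 -0.0118 -0.0115 -0.0114 -0.0111 -0.011 ]
0.025 -0.01267503523971661 [-0.0127 -0.0121 -0.012  -0.0109 -0.0109 -0.0108 -0.0106 -0.0104]
-0.125 -0.013398600939718997 [-0.0134 -0.0129 -0.0123 -0.012  -0.0118 -0.0108 -0.0104 -0.0103]
```

View pics/top7c.png

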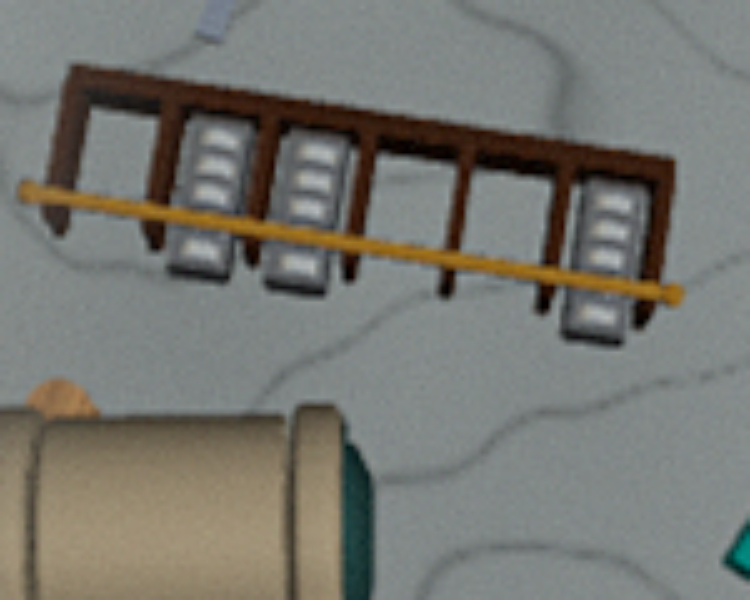

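View pics/side7c.png

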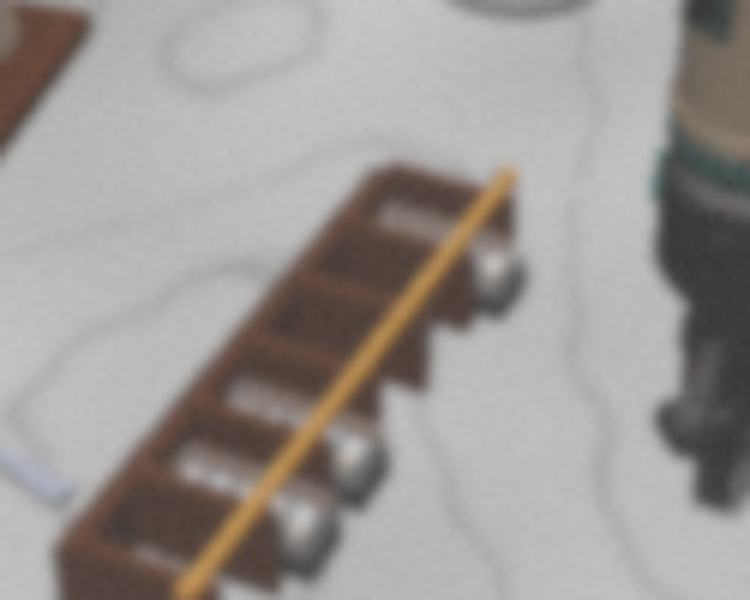

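The case in the third gap stands out level with the parked ones, at about (296,265) in the enlarged view. I'll raise the arm, check the bystanders, then hand in.

Call:
arm_command([
  [0.4, [-2, 0, 4], 0],
  [0.4, [-2, 0, 4], 0],
  [0.4, [0, 0, 0], 0],
  [0.4, [0, 0, 0], 0],
])

```text
clock: 17.2
position: [0.3858, 0.0744, 0.1645]
ee_rot: [-0.538, 0.539, 0.459, -0.458]
contact_force: [-0.4, 0.3, 0.5]
width: 0.0045
```

Run:
```python
from h import *
d=snap('side','side8');e=load('side0')
for n,b in dict(spool=(.48,.56,.12,.2,.034,.05),dish=(.3,.46,-.48,-.33,.02,.04),tumb=(.32,.43,.35,.47,.03,.11)).items():
  print(n,rect(e,*b)[1],rect(d,*b)[1])
t=load('top7');t0=load('top0')
df=np.abs(t['pixels'][100:150,235:275].astype(int)-t0['pixels'][100:150,235:275]).mean();print('scissors diff',df)
s=manip.get_state();print(s['clock'],s['position'],s['contact_force'],abs(s['qd']).max())
manip.sign_off()
```

```text
spool [0.52   0.164  0.0404] [0.5199 0.164  0.0405]
dish [ 0.3869 -0.4022  0.0265] [ 0.3467 -0.4027  0.0269]
tumb [0.3724 0.3872 0.0678] [0.3723 0.3872 0.0681]
scissors diff 3.5755
17.25 [0.38509474 0.0744252  0.1636471 ] [-0.83362523  0.39034886 -0.03883185] 0.02089172276553186
the job is handed in; nothing more can be done
```

Run:
```python
from h import *
b=(.3,.46,-.48,-.33,.02,.04)
for t in('side0','side3','side7','side8','top0','top7'): print(t,rect(load(t),*b)[:2])
```

```text
side0 (np.int64(229), array([ 0.3869, -0.4022,  0.0265]))
side3 (np.int64(225), array([ 0.3876, -0.4021,  0.0267]))
side7 (np.int64(197), array([ 0.3778, -0.4038,  0.0265]))
side8 (np.int64(63), array([ 0.3467, -0.4027,  0.0269]))
top0 (np.int64(633), array([ 0.3873, -0.3988,  0.0274]))
top7 (np.int64(653), array([ 0.3865, -0.3988,  0.0273]))
```

View pics/side8.png

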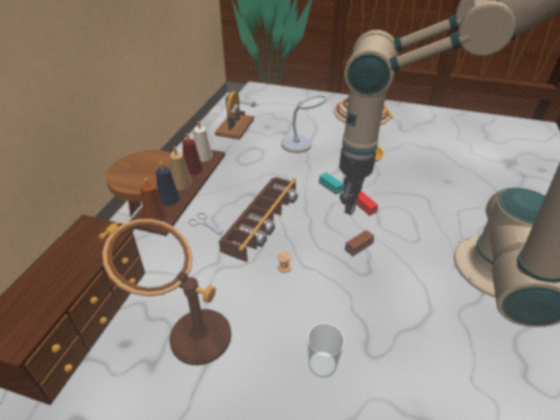

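The bobbin case is home in the third gap from the hoop-stand end, and the job was handed in at about 17 s of the 67 s allowed. `sign_off` gives no verdict, so this rests on my own checks.

**Rail count:** The hoop stand is at the rack's +y end. I touched the rail with closed fingertips at the first, second and third gaps in turn, at about 5–8, 6.6 and 7.4 N.

**Pushing the case:** I slid it sideways between loosely open fingers that were never closed on it, until it was in line with the gap. Then I pushed it in from behind with nearly closed fingers until it stopped at about 6 N. Near the end there was also 4.7 N upward, and I could not tell whether a knuckle was brushing the rail.

**Final position of the case:**
- **Depth:** its outer end stands out level with the two parked cases, to within 1 mm.
- **Side to side:** it is about 1 mm off the gap's middle line.
- **Flatness:** its lid height, about 31 mm, matches the parked cases, and its direction follows the gap.

**Everything else:**
- **Spool and tumbler:** both measured unmoved.
- **Dish:** one side-camera reading disagreed by 40 mm because the arm was hiding part of it. The top view shows it within 1 mm of its start.
- **Scissors:** checked only by comparing the image before and after; it showed no real change.
- **Robot:** before handing in, the arm was raised clear and read no more than about 1 N of contact force, which is its noise level.

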